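Set a baguette-cutting guide to 10 cm pieces

TASK

Set the wooden bread-cutting guide for 10 cm pieces: swing the clamp lever out to free the end stop, slide the stop towards the knife slot until its face stands on the 10 cm line (the second long line counted from the slot), and swing the lever fully back so that the stop is clamped there. Leave the bread, the knife and the other loose things on the stove where they are.

Things in the scene. Friction and masses are not known exactly. Their poses are not given: they have to be found in the camera images.
- guide: Bread-cutting guide, fixed: pale wooden board 120 x 280 x 22 mm high on rubber feet. Origin under its centre; own y runs along it to the knife-slot end, own x to its back fence (14 mm thick, inner side at x=+46, top 64 mm high). Aluminium rail along the front at x=-45, top 34 mm high. Two posts 64 mm high at x=-45 flank the 4 mm knife slot at y=+110.
- slot (a point): Knife slot, on the board's top (22 mm above the stove), at guide x=+15, y=+110: zero of the engraved lines. Dark lines cross the board every 10 mm from 20 to 190 mm away from it; those at 50, 100 and 150 mm are three times as long (66 mm).
- line_10cm (a point): The 10 cm line on the board's top (22 mm above the stove), at guide x=+15, y=+10: the second long line from the slot. Its axes are the guide's.
- stop_face (a point): Foot of the end stop's face, on the board's top, at guide x=+15; the face looks to the slot (guide +y). The stop is right when this point lies on line_10cm. Axes as the guide's. It starts 40 to 85 mm farther from the slot than the line.
- stop_top (a point): Middle of the top of the stop block, 84 mm above the stove: a wooden upright 22 mm thick (along guide y, behind the face), 72 mm wide (x=-28 to +44), free on both sides down to 24 mm above the stove except at its front end (x below -28), where the 34 x 60 mm carriage, 46.5 mm high, rides the rail behind the face. Pinch it across its thickness and slide.
- stop (a joint): Travel of the stop along the rail, m, growing towards the knife slot: 0 = face 185 mm from the slot, 0.085 = on the 10 cm line, ends at 0.145. Freed, it slides with 5 to 6 N and stays where it is left; clamped, it does not give to a push of 40 N.
- lever_knob (a point): Centre of the top of the lever's knob, 94 mm above the stove: an upright black round handle 21 to 22 mm thick, 44 mm tall, at the end of the flat clamp lever, 75 mm from the lever's upright pivot, which sits on the carriage at guide x=-45, 32 mm behind the stop's face (lever's top 56 mm, pivot's bolt 63 mm above the stove).
- lever (a joint): Angle of the clamp lever, rad: 0 = fully locked (lever along the rail, pointing away from the slot, to guide -y); it grows clockwise seen from above, the knob swinging towards the robot (guide -x); end at 1.35. Its clamp lets go above about 0.6. It turns with 1 to 4 N at the knob and stays where it is left.
- baguette: Short baguette, 64 x 250 x 63 mm high, lying left of the guide; origin under its middle.
- bread_knife: Bread knife, 310 mm long, 30 mm wide, 18 mm high, wooden handle, lying flat near the front edge; origin under the joint of blade and handle.
- cup: Tin cup with a strap handle, 68 x 88 x 62 mm, at the left behind the baguette; origin under its middle.
- iron_trivet: Cast-iron trivet, 130 x 144 x 20 mm, at the right front; origin under its middle.
- match_box: Matchbox, 36 x 56 x 16 mm, behind the guide; origin under its middle.

How it is judged:
By the outcome, as a careful person would: the job done as asked, in the order asked, and still so for the second after the job is handed in, with the robot touching nothing.
It also fails if it takes over 54 s, if anything falls off the work surface, if the arm or the gripper's body presses on something with over 40 N, if the wrist force passes 120 N, or if a joint passes its speed limit or range.

ROBOT

A 7-joint arm with a two-finger parallel gripper is mounted at the origin on a cart in front of the work surface, level with it; the furniture and walls round the work are solid. World frame = base frame: x ahead of the robot, y to its left, z up, the work surface at z = 0. Lengths are in m, angles in rad, forces in N, time in s.
With the tool pointing down it reaches from about 0.4 to 0.875 m from the base axis. Payload 19.3 kg.
Tool frame: the origin (TCP) lies midway between the tips of the shut fingers; the grasp point (between the pads) lies 19 mm behind it (bot.tcp_to_grasp is the distance from the TCP to the grasp point, in m); z points along the fingers, y is the direction in which the jaws open and shut (so a half turn about z gives the same grasp; the last joint's range is limited). The gripper opens to 85 mm and grips with 20 to 120 N. Pads are 22 mm wide; open, the fingers measure 114 mm over their backs; the gripper's body (76 mm by 85 mm) begins 54 mm behind the grasp point. The pads swing forward as they close: fully open they stand 13 mm farther back than shut.
Start: joints at [1.043, 0.521, -0.036, 1.599, 0.021, 1.021, -0.113], TCP at [0.276, -0.561, 0.196] pointing down, gripper open.
Joint ranges: [-2.91, 2.91], [-0.3, 2.13], [-1.5, 1.42], [0.17, 2.43], [-1.26, 4.41], [0.16, 1.93], [-2.52, 2.52]. Speed limits (rad/s): [1.89, 1.89, 2.39, 2.39, 3.01, 3.01, 3.01].

INTERFACE

Orientations are given as [roll, pitch, yaw] about the fixed x, y, z axes, in that order (R = Rz(yaw) Ry(pitch) Rx(roll)).
In Python, from workcell import bot gives the robot as it stands. The module is installed in compiled form; this text tells all that it offers.
- The arm moves only by the tool drive_tool, never from a script. Its argument "series" is a list of rows, each a list of 5 numbers: the opening in per cent of the stroke, from 0 (shut) to 100 (fully open), then the shift along the world's x, y, z in m, then the turn about the world's z in rad. A call has 1 to 12 rows; each row shifts and turns the pose as measured when the row begins; what a row does not reach is not made up. A row lasts 1/10 s, in which the tool goes at most 50 mm and 8.59 degrees, less where a joint would pass 70% of its speed; a pose out of reach is approached as far as the arm can. A call with a gripper value outside its range is refused whole. The fingers move at their own pace and stop on an object; "newtons" is the grip in N (left out, the last holds). Time passes only in rows, so rows that do not move let the fingers close. It gives the time, the measured TCP pose, the force and the opening at its end, in the units of the state.
- bot.observe(): the state, without advancing time (a new reading comes with each control period).
- bot.grab_frame(name): name is "scene" or "top" or "wrist"; returns the picture (420x560x3 uint8, red, green, blue); there is no depth.
- bot.camera_info(name): a dict with "fx", "fy", "cx", "cy" (pixels), "cam_to_world" (4x4, takes a point from camera to world coordinates). Camera axes: x right, y down, z forward; pixel columns grow to the right and rows downward; lengths in m; the calibration is good to about 2 mm. The wrist camera is an equidistant fisheye: a pixel r from the principal point sees the ray r / f radians off the axis. A picture is of the moment at which its call begins: read the wrist's pose just before it. camera_info takes no time and is no camera call; for the wrist camera it gives the pose at the moment of the call.
- bot.job_done(): hands the job in, once; it reports no verdict.
Trained networks look in the newest picture that a camera, given by its name, has taken for a name from the list of things; names that differ only in an ending like _2 or _b are one class to them, and where a whole thing is asked for, a point or a joint stands for the part that bears it (a point fixed in the world has none). Each returns a list of dicts, best first, with "conf" (0 to 1); they miss things now and then, are a little off and sometimes report something else, mostly with a low value. They report only what shows in the picture. A call takes as long as a camera call.
- bot.masks_of(camera, target): "mask" (420x560 bool, what is visible of it) and "point" ([column, row] in pixels, amid what is visible of it).
The state is a dict: "clock": time; "qpos": joint angles; "qd": joint speeds; "joint_efforts": joint torques, N m; "position": TCP position; "tool_rot": TCP orientation; "force": force on the tool from outside, world axes, zero at the start; "moment": the same for the moment, N m; "grip_width": finger opening in m.
Only numpy, scipy, OpenCV 4.12 (cv2) and the standard library are available. Lean on these libraries where they do the work, as an engineer would, in place of code of your own. Each camera call takes 0.05 s, during which the arm holds its last target.

## Working session

There is one attempt and no reset: what is moved stays moved. The work goes in short steps, Python scripts to look and compute and a tool call to move; the robot and the scene stay as the last step left them, time stands still between calls to the robot, and variables do not carry over. Pictures are saved under pics/ and viewed, and the job is handed in when it is done.

Besides the shell and the picture viewer there is one more tool, called as name([rows], argument=value, ...), one row to a line, values as JSON. drive_tool: Moves the arm, as the interface text tells. Its arguments: {"type":"object","properties":{"series":{"type":"array","items":{"type":"array","items":{"type":"number"}}},"newtons":{"type":"number"}},"required":["series"]}

```bash
mkdir -p pics; ls
python3 - <<'E'
from workcell import bot
import cv2,json
o=bot.observe(); print(o)
for n in ("scene","top"):
    im=bot.grab_frame(n); cv2.imwrite(f"pics/{n}0.png",im[:,:,::-1])
    i=bot.camera_info(n); print(n,i)
print(bot.tcp_to_grasp)
for n in ("top","scene"):
  for t in ("guide","stop","lever_knob","lever","stop_top"):
    r=bot.masks_of(n,t); print(n,t,[(round(d["conf"],2),d["point"],int(d["mask"].sum())) for d in r])
E
```

```text
pics
{'clock': 0.0, 'qpos': array([ 1.0428161 ,  0.52202649, -0.03631869,  1.60000521,  0.02120424,
        1.02109425, -0.11280545]), 'qd': array([ 6.68353281e-04,  1.60306660e-03, -3.63582609e-05,  1.18807231e-03,
       -8.07210484e-04, -8.70543189e-04, -9.96439415e-04]), 'joint_efforts': array([-2.11582687e-04, -9.27092528e+01,  1.98002435e+00, -3.69928944e+01,
        1.78687682e-02,  8.18172324e-03, -8.36879212e-05]), 'position': array([ 0.2760145 , -0.56032801,  0.19511908]), 'tool_rot': array([-3.14044798e+00,  8.98847735e-05,  4.57759471e-01]), 'force': array([-0.57792643,  0.57440824,  0.01228159]), 'moment': array([ 0.00215903, -0.02791085,  0.01500924]), 'grip_width': 0.0849739736572028}
scene {'fx': 469.3624427304917, 'fy': 469.3624427304917, 'cx': 274.635390186973, 'cy': 217.4846222427795, 'cam_to_world': array([[-0.95659038, -0.24514509,  0.15760308,  0.36719722],
       [-0.29118692,  0.82630722, -0.48210637,  0.50853797],
       [-0.01204255, -0.50707027, -0.86182058,  1.02403137],
       [ 0.        ,  0.        ,  0.        ,  1.        ]])}
top {'fx': 490.60776120
[... 191 characters left out ...]
 -0.00829774, -0.01956243],
       [ 0.00501045, -0.19448164, -0.98089336,  1.35327033],
       [ 0.        ,  0.        ,  0.        ,  1.        ]])}
0.0187
top guide [(0.7, [283.4, 205.0], 4847), (0.27, [181.7, 168.7], 542)]
top stop [(0.57, [318.4, 196.7], 810)]
top lever_knob [(0.64, [335.6, 193.8], 285), (0.18, [319.3, 195.9], 760)]
top lever [(0.62, [332.6, 192.8], 247)]
top stop_top [(0.65, [357.1, 258.0], 1037), (0.64, [315.1, 194.1], 755)]
scene guide [(0.83, [273.5, 225.4], 5000)]
scene stop [(0.7, [275.2, 183.5], 1127), (0.35, [280.6, 162.5], 293)]
scene lever_knob [(0.53, [282.4, 160.8], 290)]
scene lever [(0.57, [280.0, 162.8], 279)]
scene stop_top [(0.88, [273.4, 182.9], 959)]
```

Run:
```python
import cv2
a=cv2.imread("pics/top0.png")[130:280,200:400]; cv2.imwrite("pics/topz.png",cv2.resize(a,(800,600),interpolation=cv2.INTER_CUBIC))
a=cv2.imread("pics/scene0.png")[120:300,180:380]; cv2.imwrite("pics/scenez.png",cv2.resize(a,(660,594),interpolation=cv2.INTER_CUBIC))
```

```text
(no output)
```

View pics/top0.png

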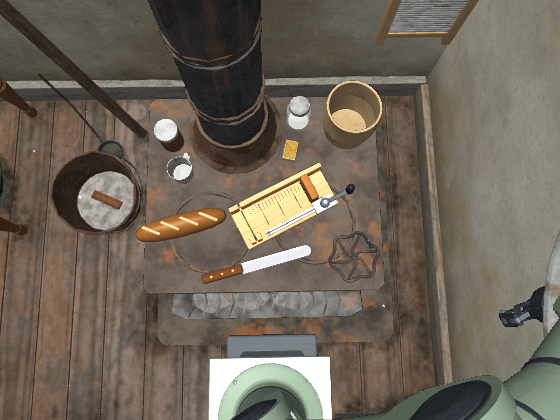

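View pics/topz.png

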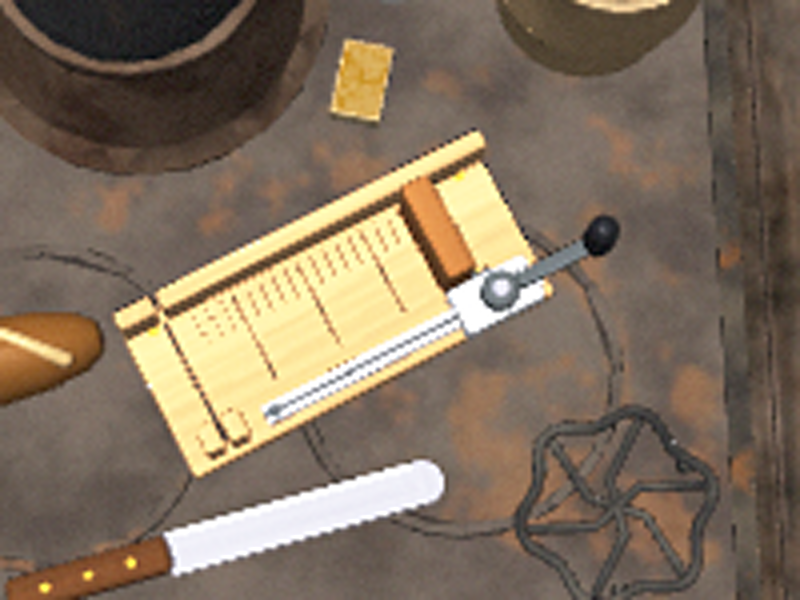

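View pics/scenez.png

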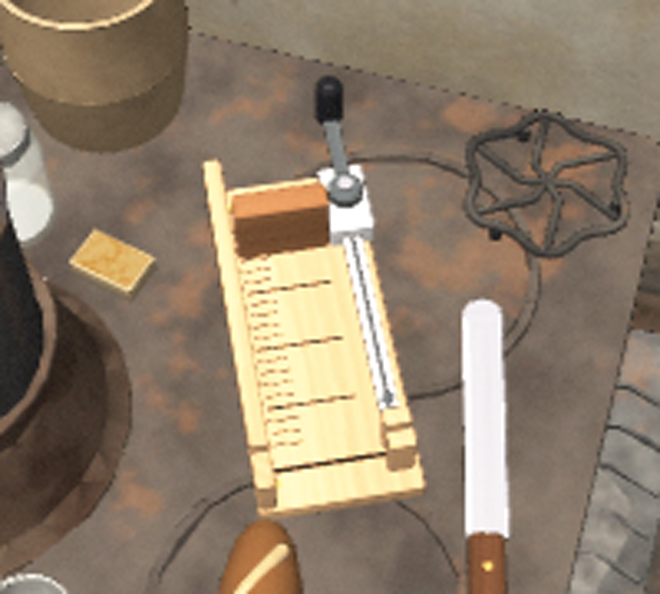

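The overview shows the guide at top-image px (283,205), turned about 25–30°. The stop is at (309,187), and the lever is locked with its knob at about (350,188). Next I'll fit the guide pose from both views.

```bash
cat > h.py <<'E'
import numpy as np
from scipy.optimize import least_squares
from workcell import bot
def proj(n,P,info=None):
    i=info or bot.camera_info(n); T=np.linalg.inv(i["cam_to_world"]); p=T[:3,:3]@np.asarray(P)+T[:3,3]
    if n=="wrist":
        r=np.hypot(p[0],p[1]); th=np.arctan2(r,p[2]); 
        return np.array([i["cx"]+i["fx"]*th*p[0]/max(r,1e-9), i["cy"]+i["fy"]*th*p[1]/max(r,1e-9)])
    return np.array([i["cx"]+i["fx"]*p[0]/p[2], i["cy"]+i["fy"]*p[1]/p[2]])
def ray(n,uv,info=None):
    i=info or bot.camera_info(n); x=(uv[0]-i["cx"])/i["fx"]; y=(uv[1]-i["cy"])/i["fy"]
    if n=="wrist":
        th=np.hypot(x,y); d=np.array([np.sin(th)*x/max(th,1e-9),np.sin(th)*y/max(th,1e-9),np.cos(th)])
    else: d=np.array([x,y,1.])
    T=i["cam_to_world"]; return T[:3,3],T[:3,:3]@d
def onz(n,uv,z,info=None):
    c,d=ray(n,uv,info); return c+d*(z-c[2])/d[2]
E
python3 - <<'E'
from h import *
tz=lambda p:((p[0]+.5)/4-.5+200,(p[1]+.5)/4-.5+130)
sz=lambda p:((p[0]+.5)/3.3-.5+180,(p[1]+.5)/3.3-.5+120)
L=[]
for y,a,b in((.110,(165,315),(228,440)),(.060,(235,293),(275,378)),(.010,(300,265),(340,343)),(-.040,(365,237),(405,311))):
    for p in(a,b): L.append(("top",y,onz("top",tz(p),.022)))
for y,a,b in((.110,(275,471),(385,457)),(.060,(268,408),(355,396)),(.010,(260,348),(342,337)),(-.040,(250,291),(330,281))):
    for p in(a,b): L.append(("scene",y,onz("scene",sz(p),.022)))
for l in L: print(l[0],l[1],l[2].round(4))
# x constraints: fence top outer edge x=.060 z=.064
X=[("top",onz("top",tz(p),.064)) for p in((477,131),(115,318))]+[("scene",onz("scene",sz(p),.064)) for p in ((205,163),(254,450))]
def f(q):
    c,s=np.cos(q[2]),np.sin(q[2]); r=[]
    for _,y,P in L: d=P[:2]-q[:2]; r.append(-s*d[0]+c*d[1]-y)
    for _,P in X: d=P[:2]-q[:2]; r.append(c*d[0]+s*d[1]-.060)
    return np.array(r)
s=least_squares(f,[.5,0,.4]); q=s.x; print(q,(f(q)*1e3).round(1))
def tog(P):
    c,s=np.cos(q[2]),np.sin(q[2]);d=P[:2]-q[:2]; return (np.array([c*d[0]+s*d[1],-s*d[0]+c*d[1]])*1e3).round(1)
print("knob top",[ (o:=onz("top",tz((603,231)),.094)).round(4),tog(o)],tog(onz("scene",sz((328,82)),.094)))
print("pivot",tog(onz("top",tz((500,288)),.063)),tog(onz("scene",sz((346,184)),.063)))
for p in((403,183),(430,177),(472,272),(446,284)):print("stoptop",tog(onz("top",tz(p),.084)))
for p in((231,193),(320,180),(329,205),(233,215)):print("stoptop s",tog(onz("scene",sz(p),.084)))
E
```

```text
top 0.11 [0.5503 0.0729 0.022 ]
top 0.11 [0.4627 0.0301 0.022 ]
top 0.06 [0.5651 0.0244 0.022 ]
top 0.06 [ 0.505  -0.0025  0.022 ]
top 0.01 [ 0.5842 -0.0209  0.022 ]
top 0.01 [ 0.5287 -0.0476  0.022 ]
top -0.04 [ 0.6035 -0.0666  0.022 ]
top -0.04 [ 0.5504 -0.0931  0.022 ]
scene 0.11 [0.5411 0.0727 0.022 ]
scene 0.11 [0.4691 0.0398 0.022 ]
scene 0.06 [0.5612 0.0262 0.022 ]
scene 0.06 [ 0.5033 -0.0014  0.022 ]
scene 0.01 [ 0.5822 -0.0199  0.022 ]
scene 0.01 [ 0.5264 -0.0463  0.022 ]
scene -0.04 [ 0.6049 -0.0652  0.022 ]
scene -0.04 [ 0.5491 -0.091   0.022 ]
[ 0.54988919 -0.04744615  0.46388134] [-2.6 -1.6 -2.5  0.3 -1.7 -0.7 -1.1 -1.   1.4  4.1  0.8  2.1  0.1  1.5
 -0.4  1.4  1.5 -0.9  0.1 -0.7]
knob top [array([ 0.5879, -0.2212,  0.094 ]), array([ -43.8, -172.4])] [ -42.2 -171.7]
pivot [-41.8 -99.5] [-42.9 -96.8]
stoptop [ 48.2 -72.4]
stoptop [ 43.5 -90.3]
stoptop [-26.6 -84.2]
stoptop [-25.8 -65.1]
stoptop s [ 45.3 -89. ]
stoptop s [-21.7 -89. ]
stoptop s [-24.3 -65.6]
stoptop s [ 46.6 -69.2]
```

drive_tool([
  [100, 0.02, 0.045, 0.005, 0],
  [100, 0.03, 0.04, 0, 0.14],
  [100, 0.03, 0.04, 0, 0.14],
  [100, 0.03, 0.04, 0, 0.14],
  [100, 0.03, 0.04, 0, 0.14],
  [100, 0.03, 0.03, 0, 0.14],
  [100, 0.03, 0.03, 0, 0.14],
  [100, 0.03, 0.03, 0, 0.14],
  [100, 0.03, 0.03, 0, 0.14],
  [100, 0.02, 0.0, 0, 0.14],
  [100, 0, 0, 0, 0.14],
  [100, 0, 0, 0, 0.14],
])

```text
clock: 1.8
position: [0.5623, -0.2221, 0.2024]
tool_rot: [3.134, 0.003, 2.054]
force: [-0.3, -0.7, -0.3]
grip_width: 0.0854
```

Run:
```python
from h import *
import cv2
i=bot.camera_info("wrist"); im=bot.grab_frame("wrist"); cv2.imwrite("pics/w1.png",im[:,:,::-1]); print(i,bot.observe()["qpos"].round(2))
np.save("w1.npy",i["cam_to_world"])
for t in("lever_knob","stop_top","guide"):print(t,[(round(d["conf"],2),d["point"],int(d["mask"].sum())) for d in bot.masks_of("wrist",t)])
```

```text
{'fx': 325.19226210127806, 'fy': 325.19226210127806, 'cx': 280.9187474870092, 'cy': 212.2506487566005, 'cam_to_world': array([[ 0.88483964,  0.43878491,  0.15660976,  0.52287764],
       [ 0.46583651, -0.83860296, -0.28238523, -0.14926321],
       [ 0.00742703,  0.32282019, -0.94643117,  0.38143939],
       [ 0.        ,  0.        ,  0.        ,  1.        ]])} [ 0.62  0.52 -0.5   1.64  0.27  1.05  0.54]
lever_knob [(0.82, [305.8, 162.3], 1785)]
stop_top [(0.61, [312.3, 119.7], 4792)]
guide [(0.74, [348.4, 85.6], 20526)]
```

View pics/w1.png

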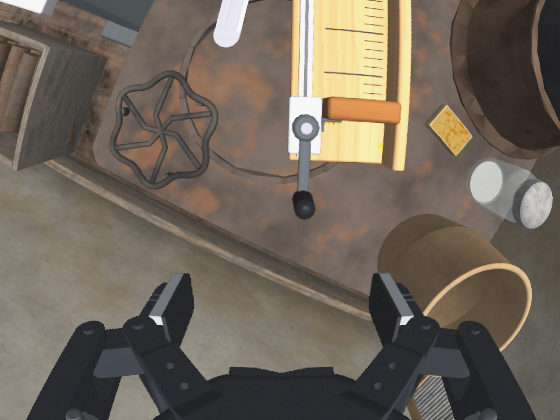

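Run:
```python
from h import *
i=bot.camera_info("wrist")
q=np.array([.54989,-.04745,.46388])
def tog(P):
    c,s=np.cos(q[2]),np.sin(q[2]);d=P[:2]-q[:2]; return (np.array([c*d[0]+s*d[1],-s*d[0]+c*d[1]])*1e3).round(1)
for n,uv,z in(("knobtop",(303,208),.094),("bolt",(306,127),.063),("stopTL",(328,100),.084),("stopTR",(399,103),.084),("15L",(324,85),.022),("10L",(327,29),.022),("10R",(382,33),.022),("fence end out top",(405,171),.064),("board corner",(290,161),.022)):
    P=onz("wrist",uv,z,i); print(n,P.round(4),tog(P))
```

```text
knobtop [ 0.5858 -0.2234  0.094 ] [ -46.6 -173.4]
bolt [ 0.5563 -0.1567  0.063 ] [ -43.1 -100.6]
stopTL [ 0.5602 -0.1247  0.084 ] [-25.3 -73.7]
stopTR [ 0.6206 -0.0927  0.084 ] [ 43.  -72.1]
15L [ 0.5563 -0.1068  0.022 ] [-20.8 -55.9]
10L [ 0.53   -0.0483  0.022 ] [-18.1   8.2]
10R [ 0.5855 -0.0192  0.022 ] [44.5  9.3]
fence end out top [ 0.6693 -0.1461  0.064 ] [  62.6 -141.6]
board corner [ 0.5626 -0.1996  0.022 ] [ -56.7 -141.7]
```

drive_tool([
  [100, 0.012, 0, -0.03, -0.02],
  [100, 0.012, 0, -0.04, 0],
  [100, 0, 0, -0.04, 0],
  [100, 0, 0, -0.03, 0],
  [40, 0, 0, -0.005, 0],
  [40, 0, 0, 0, 0],
  [40, 0, 0, 0, 0],
  [40, 0, 0, 0, 0],
], newtons=20)

```text
clock: 2.8
position: [0.5871, -0.2265, 0.0584]
tool_rot: [3.131, 0.011, 1.991]
force: [-0.5, 0.2, -0.4]
grip_width: 0.0342
```

Run:
```python
from h import *
import cv2
im=bot.grab_frame("wrist"); cv2.imwrite("pics/w2.png",im[:,:,::-1]); print(bot.observe()["position"],bot.observe()["tool_rot"])
```

```text
[ 0.58725929 -0.22654292  0.05858108] [3.13104243 0.01109753 1.99078956]
```

View pics/w2.png

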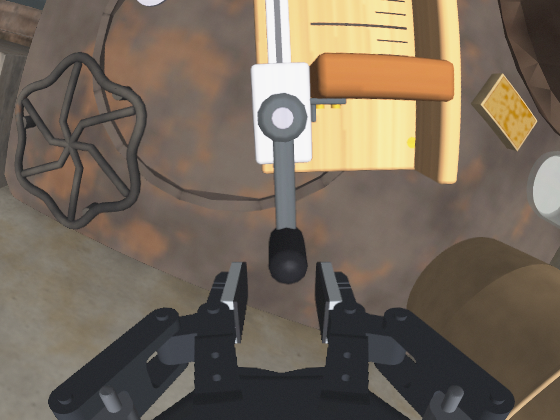

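Run:
```python
from h import *
i=bot.camera_info("wrist"); o=bot.observe(); p=o["position"]
for z in(.0586,.075,.094): print(z,proj("wrist",[p[0],p[1],z],i).round(1))
print(onz("wrist",(288,264),.094,i).round(4),onz("wrist",(282,117),.063,i).round(4))
for t in("lever_knob",):
  for d in bot.masks_of("wrist",t):
    m=d["mask"]; r,c=np.nonzero(m); print(d["conf"],d["point"],r.min(),r.max(),c.min(),c.max())
```

```text
0.0586 [280.2 246.3]
0.075 [280.5 258.8]
0.094 [280.9 276. ]
[ 0.5877 -0.2188  0.094 ] [ 0.5568 -0.1562  0.063 ]
0.82 [286.7, 181.1] 93 284 258 306
```

drive_tool([
  [40, 0.001, 0.005, 0, 0.04],
  [40, 0, 0, 0, 0],
  [40, -0.0097, -0.004, 0, -0.14],
  [40, -0.0102, -0.0026, 0, -0.14],
  [40, -0.0104, -0.0012, 0, -0.14],
  [40, 0, 0, 0, 0],
])

```text
clock: 3.5
position: [0.5583, -0.229, 0.0607]
tool_rot: [3.128, 0.013, 1.601]
force: [-0.1, 0.5, 0.1]
grip_width: 0.0339
```

Run:
```python
from h import *
import cv2
i=bot.camera_info("wrist");im=bot.grab_frame("wrist"); cv2.imwrite("pics/w3.png",im[:,:,::-1]); p=bot.observe()["position"]
print(p,proj("wrist",[p[0],p[1],.094],i))
```

```text
[ 0.559166   -0.22878315  0.06084319] [282.65204664 273.8426742 ]
```

View pics/w3.png

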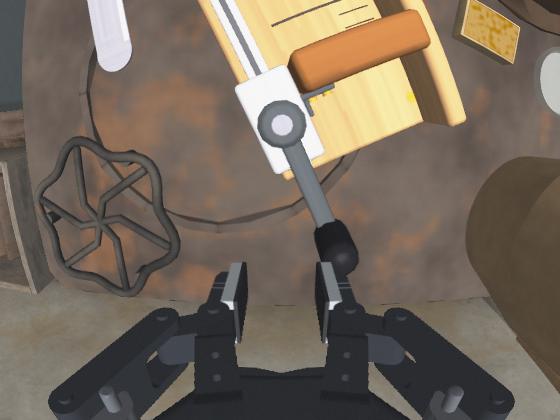

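Run:
```python
from h import *
import cv2
a=cv2.imread("pics/w3.png")[190:360,180:400]; cv2.imwrite("pics/w3z.png",cv2.resize(a,(770,595),interpolation=cv2.INTER_CUBIC))
i=bot.camera_info("wrist")
print(onz("wrist",(341,252),.094,i),onz("wrist",(282,124),.063,i)); o=bot.observe();p=o["position"];y=o["tool_rot"][2]
tx=np.array([np.cos(y),np.sin(y),0]);ty=np.array([np.sin(y),-np.cos(y),0])
for z in(.06,.07,.08,.09):
  for sx in(-.011,.011):
    print(z,sx,[proj("wrist",np.array([p[0],p[1],z])+s*.017*ty+sx*tx,i).round(0) for s in(-1,1)])
print(i["cam_to_world"][:3,3]-p)
```

```text
[ 0.58892419 -0.21542626  0.094     ] [ 0.55743155 -0.1559433   0.063     ]
0.06 -0.011 [array([253., 262.]), array([307., 262.])]
0.06 0.011 [array([252., 229.]), array([309., 229.])]
0.07 -0.011 [array([252., 270.]), array([309., 269.])]
0.07 0.011 [array([250., 236.]), array([310., 236.])]
0.08 -0.011 [array([251., 278.]), array([311., 278.])]
0.08 0.011 [array([249., 243.]), array([312., 243.])]
0.09 -0.011 [array([249., 288.]), array([312., 287.])]
0.09 0.011 [array([248., 252.]), array([314., 251.])]
[-0.00526828  0.08452722  0.17814094]
```

View pics/w3z.png

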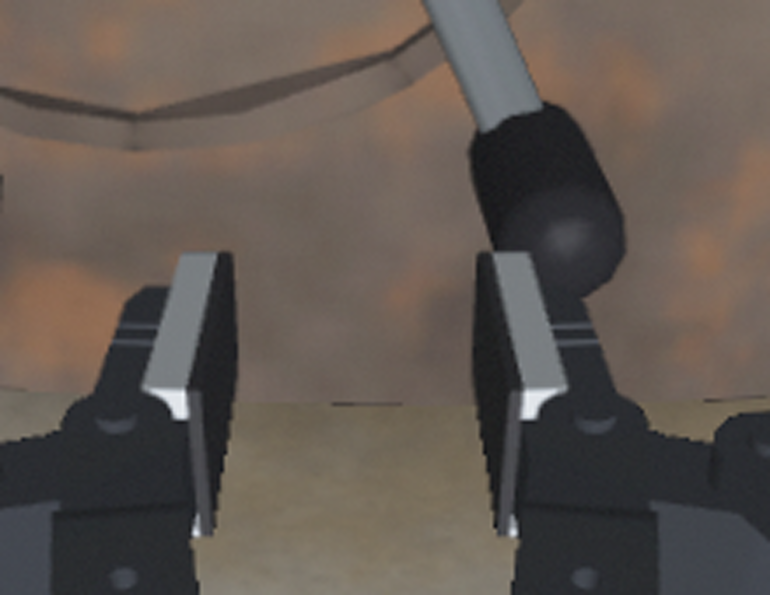

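drive_tool([
  [40, 0, 0, 0.03, 0],
  [40, 0.01, 0.003, 0.015, 0.14],
  [40, 0.01, 0.003, 0, 0.14],
  [40, 0.009, 0.003, 0, 0.14],
  [40, 0, 0, 0, 0],
])

```text
clock: 4.05
position: [0.5922, -0.2186, 0.1088]
tool_rot: [3.126, 0.015, 2.066]
force: [-0.3, 0.0, -0.2]
grip_width: 0.0341
```

Run:
```python
from h import *
import cv2
for n in("wrist","scene","top"):
  im=bot.grab_frame(n); cv2.imwrite(f"pics/{n}4.png",im[:,:,::-1])
print(bot.observe()["position"],bot.observe()["tool_rot"])
a=cv2.imread("pics/scene4.png")[60:240,180:420]; b=cv2.imread("pics/top4.png")[120:300,240:480]
cv2.imwrite("pics/st4.png",cv2.resize(np.vstack([a,b]),None,fx=1.65,fy=1.65,interpolation=cv2.INTER_CUBIC))
```

```text
[ 0.59039822 -0.21933982  0.1083572 ] [3.12778972 0.01499482 2.05601796]
```

View pics/wrist4.png

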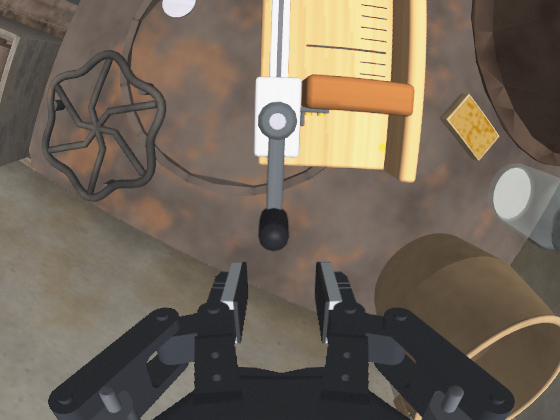

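View pics/st4.png

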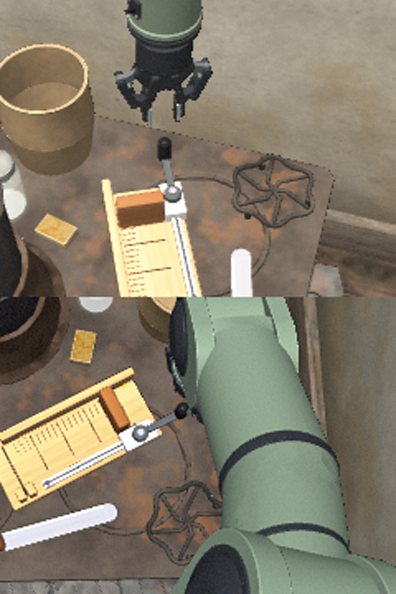

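Run:
```python
from h import *
p=bot.observe()["position"]
for z in(.09,.108,.12,.13,.14,.15):print(z,proj("scene",[p[0],p[1],z]).round(1),proj("top",[p[0],p[1],z]).round(1))
print(proj("scene",[.588,-.2195,.094]),proj("top",[.588,-.2195,.094]))
import cv2
a=cv2.imread("pics/scene4.png")[90:180,230:350]; cv2.imwrite("pics/s4z.png",cv2.resize(a,None,fx=6,fy=6,interpolation=cv2.INTER_CUBIC))
```

```text
0.09 [278.5 145.5] [349.4 186.8]
0.108 [278.4 141. ] [350.4 185.2]
0.12 [278.4 137.8] [351.1 184.1]
0.13 [278.4 135.2] [351.7 183.1]
0.14 [278.3 132.5] [352.3 182.2]
0.15 [278.3 129.7] [352.9 181.2]
[279.37018941 144.69894646] [349.72581943 187.33559809]
```

View pics/s4z.png

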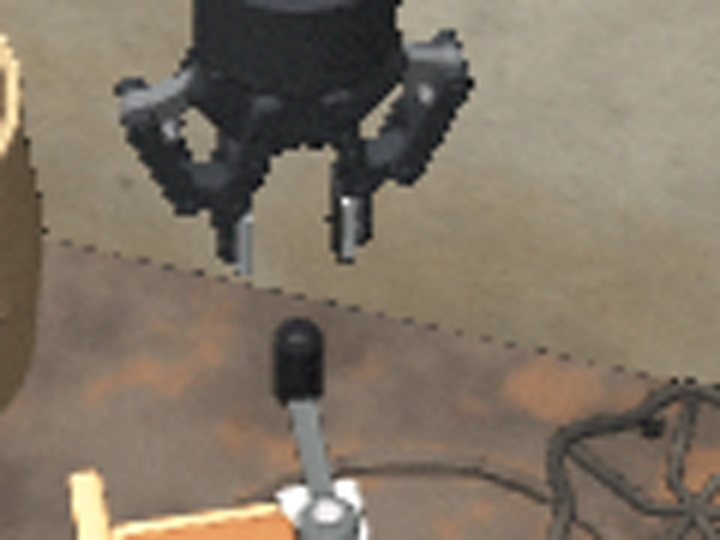

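Run:
```python
from h import *
i=bot.camera_info("wrist"); o=bot.observe();p=o["position"]
from scipy.spatial.transform import Rotation as R
M=R.from_euler("xyz",o["tool_rot"]).as_matrix()
for b in(.02,.025,.03,.036):
  for sx in(0,.005,.011):
    print(b,sx,[proj("wrist",p+M@np.array([sx,s*.017,-b]),i).round(0) for s in(-1,1)])
print(onz("wrist",(274,235),.094,i))
```

```text
0.02 0 [array([249., 261.]), array([311., 261.])]
0.02 0.005 [array([249., 253.]), array([311., 253.])]
0.02 0.011 [array([249., 243.]), array([312., 243.])]
0.025 0 [array([249., 265.]), array([312., 266.])]
0.025 0.005 [array([248., 257.]), array([312., 257.])]
0.025 0.011 [array([248., 247.]), array([313., 247.])]
0.03 0 [array([248., 270.]), array([313., 270.])]
0.03 0.005 [array([247., 261.]), array([313., 262.])]
0.03 0.011 [array([247., 251.]), array([314., 251.])]
0.036 0 [array([247., 276.]), array([314., 276.])]
0.036 0.005 [array([246., 267.]), array([314., 267.])]
0.036 0.011 [array([246., 256.]), array([315., 256.])]
[ 0.58641707 -0.22006939  0.094     ]
```

drive_tool([
  [40, -0.003, 0, -0.03, -0.02],
  [40, 0, 0, -0.03, 0],
  [40, 0, 0, -0.014, 0],
  [40, 0, 0, 0, 0],
])

```text
clock: 4.6
position: [0.5864, -0.2204, 0.033]
tool_rot: [3.128, 0.017, 2.027]
force: [-0.4, 0.2, -0.2]
grip_width: 0.0343
```

Run:
```python
from h import *
import cv2
im=bot.grab_frame("wrist"); cv2.imwrite("pics/w5.png",im[:,:,::-1]); print(bot.observe()["position"],bot.observe()["tool_rot"])
```

```text
[ 0.5869277  -0.22048251  0.03393417] [3.12721514 0.01738317 2.02678601]
```

View pics/w5.png

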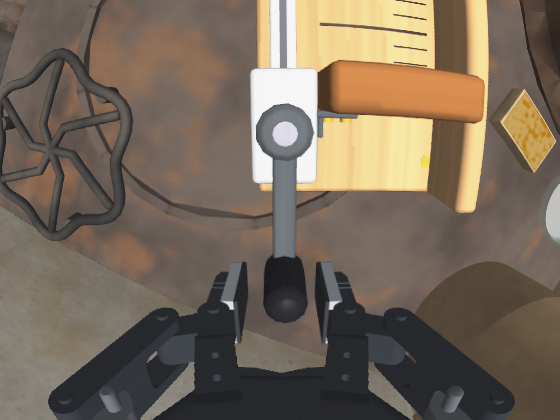

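The knob's top at (285,303) now stands between the pads, so I can swing the lever.

drive_tool([
  [40, -0.0097, -0.004, 0, -0.14],
  [40, -0.0102, -0.0026, 0, -0.14],
  [40, -0.0104, -0.0012, 0, -0.14],
  [40, 0, 0, 0, 0],
])

```text
clock: 5.05
position: [0.5589, -0.2286, 0.039]
tool_rot: [3.121, 0.019, 1.59]
force: [0.7, -0.2, -0.2]
grip_width: 0.034
```

Run:
```python
from h import *
import cv2
im=bot.grab_frame("wrist"); cv2.imwrite("pics/w6.png",im[:,:,::-1]); print(bot.observe()["position"],bot.observe()["tool_rot"])
```

```text
[ 0.55979814 -0.22849573  0.03912949] [3.11985369 0.01901934 1.59563893]
```

View pics/w6.png

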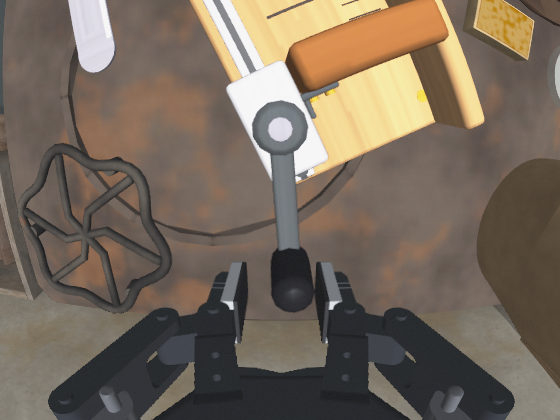

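drive_tool([
  [40, -0.0105, 0.0003, -0.002, -0.14],
  [40, -0.0103, 0.0017, -0.002, -0.14],
  [40, -0.01, 0.0032, -0.002, -0.14],
  [40, -0.0095, 0.0045, -0.002, -0.14],
  [40, -0.0087, 0.0058, -0.002, -0.14],
  [40, -0.0078, 0.007, -0.001, -0.14],
  [40, 0, 0, 0, 0],
])

```text
clock: 5.8
position: [0.5107, -0.2062, 0.034]
tool_rot: [3.107, 0.015, 0.757]
force: [0.2, -0.1, 0.2]
grip_width: 0.0345
```

Run:
```python
from h import *
import cv2
im=bot.grab_frame("wrist"); cv2.imwrite("pics/w7.png",im[:,:,::-1]); print(bot.observe()["position"],bot.observe()["tool_rot"])
```

```text
[ 0.51135327 -0.20677487  0.03416035] [3.10632741 0.01522935 0.76163415]
```

View pics/w7.png

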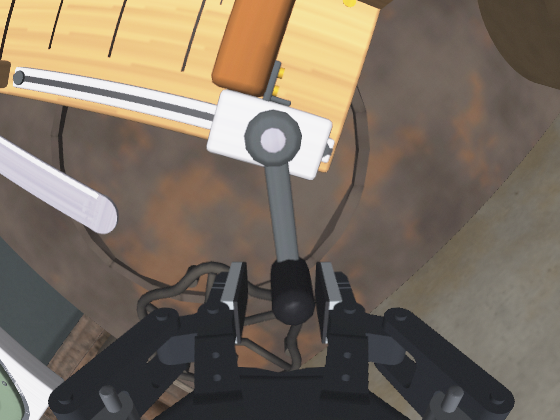

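drive_tool([
  [60, 0, 0, 0.045, 0],
  [100, 0, 0, 0.045, 0],
  [100, 0, 0, 0.04, 0],
  [100, 0.025, 0.03, 0, -0.1],
  [100, 0.025, 0.03, 0, -0.1],
  [100, 0.024, 0.03, 0, -0.1],
  [100, 0, 0, 0, 0],
])

```text
clock: 6.55
position: [0.5914, -0.1168, 0.1735]
tool_rot: [3.105, 0.013, 0.498]
force: [-0.9, -0.2, -0.0]
grip_width: 0.0853
```

Run:
```python
from h import *
import cv2
i=bot.camera_info("wrist");im=bot.grab_frame("wrist"); cv2.imwrite("pics/w8.png",im[:,:,::-1]); o=bot.observe();p=o["position"];print(p,o["tool_rot"])
print(proj("wrist",[p[0],p[1],.084],i))
```

```text
[ 0.58999906 -0.11949451  0.17349026] [3.10377281 0.01415216 0.49868332]
[278.72627212 204.83852612]
```

View pics/w8.png

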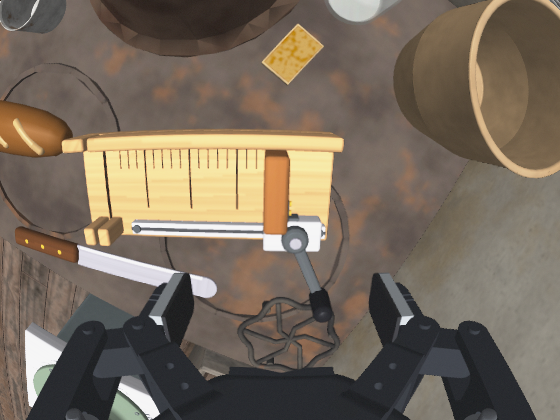

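Run:
```python
from h import *
import cv2
i=bot.camera_info("wrist")
for n,uv,z in(("slot",(107,180),.022),("5",(147.5,180),.022),("10",(190.5,180),.022),("15",(237.5,180),.022),("15b",(237,208),.022),("10b",(190,207),.022),("TL",(265,152),.084),("TR",(288,152),.084),("BL",(264,231),.084),("bolt",(295,240),.063),("knob",(321,310),.094)):
    P=onz("wrist",uv,z,i); print(n,P.round(4))
a=cv2.imread("pics/w8.png")[120:250,80:350]; cv2.imwrite("pics/w8z.png",cv2.resize(a,None,fx=2.9,fy=2.9,interpolation=cv2.INTER_CUBIC))
```

```text
slot [0.5075 0.0517 0.022 ]
5 [0.5301 0.006  0.022 ]
10 [ 0.5523 -0.0379  0.022 ]
15 [ 0.5754 -0.0826  0.022 ]
15b [ 0.5476 -0.0959  0.022 ]
10b [ 0.5244 -0.0496  0.022 ]
TL [ 0.6237 -0.0902  0.084 ]
TR [ 0.6327 -0.107   0.084 ]
BL [ 0.5609 -0.1224  0.084 ]
bolt [ 0.5586 -0.1574  0.063 ]
knob [ 0.5153 -0.2091  0.094 ]
```

View pics/w8z.png

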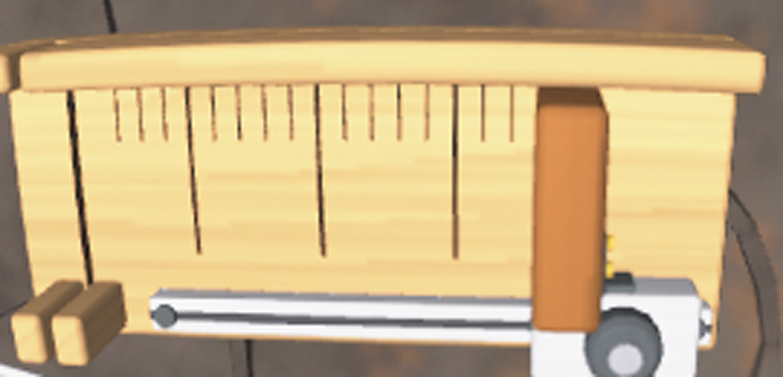

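drive_tool([
  [100, 0, 0, -0.045, -0.033],
  [100, 0, 0, -0.045, 0],
  [100, 0, 0, -0.035, 0],
  [100, 0, 0, -0.015, 0],
  [100, 0, 0, 0, 0],
])

```text
clock: 7.1
position: [0.591, -0.1241, 0.031]
tool_rot: [3.101, 0.012, 0.491]
force: [-0.5, -0.0, 0.2]
grip_width: 0.0854
```

Run:
```python
from h import *
import cv2
im=bot.grab_frame("wrist"); cv2.imwrite("pics/w9.png",im[:,:,::-1]); o=bot.observe();print(o["position"],o["tool_rot"],o["force"])
```

```text
[ 0.59150578 -0.12434266  0.03208937] [3.10066167 0.01113898 0.49011046] [ 0.11671946 -0.31083524 -0.60667419]
```

View pics/w9.png

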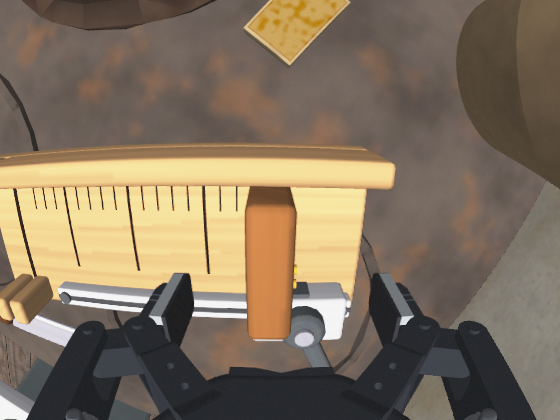

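drive_tool([
  [100, 0.008, 0.007, 0, -0.025],
  [60, 0, 0, 0, 0],
  [15, 0, 0, 0, 0],
  [15, 0, 0, 0, 0],
  [15, 0, 0, 0, 0],
  [15, 0, 0, 0, 0],
  [15, 0, 0, 0, 0],
], newtons=40)

```text
clock: 7.85
position: [0.6028, -0.1174, 0.0373]
tool_rot: [3.098, 0.006, 0.468]
force: [2.9, -0.5, -7.1]
grip_width: 0.0209
```

Run:
```python
from h import *
import cv2
im=bot.grab_frame("wrist"); cv2.imwrite("pics/w10.png",im[:,:,::-1]); o=bot.observe();print(o["position"],o["tool_rot"],o["force"])
```

```text
[ 0.602809   -0.11738417  0.03728983] [3.09794471 0.0057144  0.46758768] [ 0.75988723  0.22610014 -0.19257479]
```

View pics/w10.png

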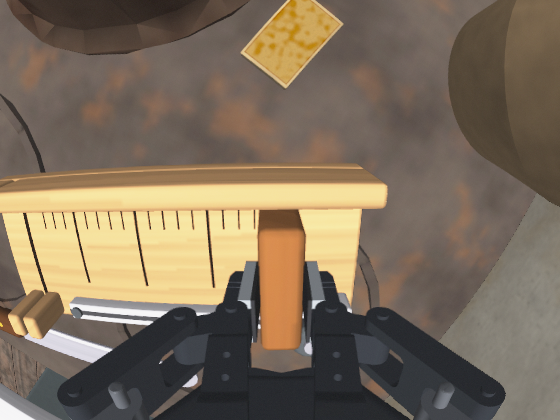

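drive_tool([
  [15, -0.0045, 0.0089, 0, 0],
  [15, -0.0045, 0.0089, 0, 0],
  [15, -0.0045, 0.0089, 0, 0],
  [15, -0.0045, 0.0089, 0, 0],
  [15, -0.0045, 0.0089, 0, 0],
  [15, -0.0045, 0.0089, 0, 0],
  [15, 0, 0, 0, 0],
])

```text
clock: 8.6
position: [0.5778, -0.067, 0.0373]
tool_rot: [3.091, 0.002, 0.465]
force: [-1.2, 4.2, -0.5]
grip_width: 0.0209
```

Run:
```python
from h import *
import cv2
i=bot.camera_info("wrist");im=bot.grab_frame("wrist"); cv2.imwrite("pics/w11.png",im[:,:,::-1]); o=bot.observe();print(o["position"],o["tool_rot"],o["force"],o["grip_width"])
np.save("w11.npy",i["cam_to_world"])
```

```text
[ 0.57795172 -0.0673083   0.03729656] [3.09083073e+00 1.82911372e-03 4.64333477e-01] [-2.81598885  4.34709588  1.07064627] 0.020716695781059304
```

View pics/w11.png

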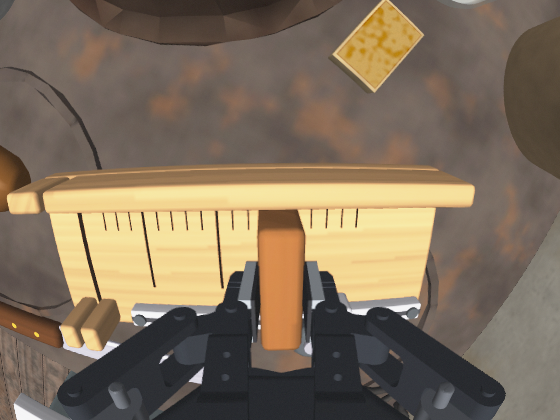

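drive_tool([
  [15, -0.0036, 0.0071, 0, 0],
  [15, -0.0036, 0.0071, 0, 0],
  [15, -0.0018, 0.0036, 0, 0],
  [15, 0, 0, 0, 0],
  [15, 0, 0, 0, 0],
])

```text
clock: 9.15
position: [0.5702, -0.0517, 0.0373]
tool_rot: [3.088, 0.0, 0.462]
force: [0.3, 0.9, -1.5]
grip_width: 0.0209
```

Run:
```python
from h import *
import cv2
i=bot.camera_info("wrist");im=bot.grab_frame("wrist"); cv2.imwrite("pics/w12.png",im[:,:,::-1]); o=bot.observe();print(o["position"],o["tool_rot"],o["force"],o["grip_width"])
a=im[190:300,60:340,::-1]; cv2.imwrite("pics/w12z.png",cv2.resize(a,None,fx=2.8,fy=2.8,interpolation=cv2.INTER_CUBIC))
im=bot.grab_frame("scene");a=im[130:270,210:350,::-1]; cv2.imwrite("pics/s12z.png",cv2.resize(a,None,fx=4.2,fy=4.2,interpolation=cv2.INTER_CUBIC))
```

```text
[ 0.57025809 -0.05170828  0.03732327] [3.08821645e+00 3.46568239e-04 4.62197022e-01] [-0.22045808  2.23816407 -1.41989944] 0.020762962994654955
```

View pics/w12z.png

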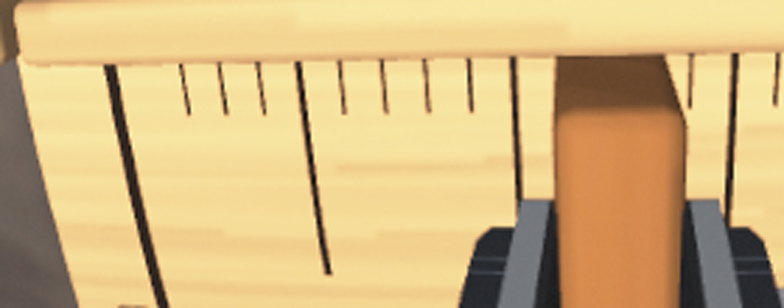

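View pics/s12z.png

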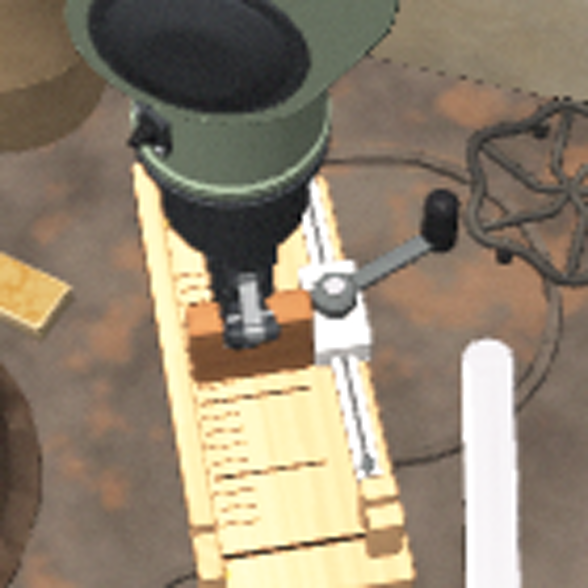

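Run:
```python
from h import *
i=bot.camera_info("wrist")
w=lambda p:((p[0]+.5)/2.8-.5+60,(p[1]+.5)/2.8-.5+190)
s=lambda p:((p[0]+.5)/4.2-.5+210,(p[1]+.5)/4.2-.5+130)
pt={}
for n,p,z in(("slot",(112,80),.022),("slotb",(158,290),.022),("5",(300,80),.022),("5b",(327,270),.022),("10",(514,80),.022),("10b",(519,190),.022),("15",(734,80),.022),("15b",(729,200),.022)):
    pt[n]=onz("wrist",w(p),z,i)
A=np.array([pt[k][:2] for k in pt]); ys=np.array([110,110,60,60,10,10,-40,-40])/1e3
# fit y = n.P + c
f=lambda q:-np.sin(q[0])*A[:,0]+np.cos(q[0])*A[:,1]-q[1]-ys
r=least_squares(f,[.46,0]).x; print(r,(f(r)*1e3).round(1))
gy=lambda P:(-np.sin(r[0])*P[0]+np.cos(r[0])*P[1]-r[1])*1e3
for p,z in(((556,115),.084),((554,58),.062),((558,270),.084),((684,120),.084),((682,280),.084),((664,58),.062)): print(p,gy(onz("wrist",w(p),z,i)))
# scene
A=np.array([onz("scene",s(p),.022)[:2] for p in((225,555),(335,541),(220,475),(320,464),(205,403),(308,388))]); ys=np.array([110,110,60,60,10,10])/1e3
r=least_squares(f,[.46,0]).x; print(r,(f(r)*1e3).round(1))
for p,z in(((195,381),.022),((312,366),.022),((190,339),.084),((312,327),.084)): print(p,gy(onz("scene",s(p),z)))
```

```text
[ 0.45877836 -0.28590971] [ 0.7  0.5  0.2  0.1 -0.1 -0.2 -0.4 -0.7]
(556, 115) -0.7139028438486461
(554, 58) -0.11976670089525188
(558, 270) -0.36705760500510554
(684, 120) -20.865422274098876
(682, 280) -21.527293465505693
(664, 58) -19.81123737968793
[ 0.43296485 -0.27215425] [-0.4 -0.2 -0.7  0.5  1.1 -0.3]
(195, 381) -4.5232463944520624
(312, 366) -4.743988939694743
(190, 339) 4.274288634712631
(312, 327) 6.323224149087259
```

drive_tool([
  [15, -0.0027, 0.0054, 0, 0],
  [15, 0, 0, 0, 0],
  [15, 0, 0, 0, 0],
])

```text
clock: 9.55
position: [0.5678, -0.0469, 0.0373]
tool_rot: [3.088, -0.0, 0.461]
force: [1.1, -1.2, -2.9]
grip_width: 0.0206
```

Run:
```python
from h import *
o=bot.observe();print(o["position"],o["tool_rot"],o["force"],o["grip_width"])
```

```text
[ 0.56782743 -0.04690518  0.03730728] [ 3.08761000e+00 -6.70061109e-06  4.61373716e-01] [ 1.13392198 -1.18014452 -2.90031497] 0.020595074813087307
```

drive_tool([
  [30, 0, 0, 0, 0],
  [70, 0, 0, 0, 0],
  [100, 0, 0, 0, 0],
  [100, 0, 0, 0.035, 0],
  [100, 0, 0, 0.045, 0],
  [100, -0.015, 0.03, 0.045, 0],
  [100, -0.015, 0.03, 0.01, 0],
  [100, 0, 0, 0, 0],
])

```text
clock: 10.35
position: [0.538, 0.0094, 0.1719]
tool_rot: [3.088, 0.0, 0.457]
force: [0.6, -0.1, -0.6]
grip_width: 0.0855
```

Run:
```python
from h import *
import cv2
i=bot.camera_info("wrist");im=bot.grab_frame("wrist"); cv2.imwrite("pics/w13.png",im[:,:,::-1]); o=bot.observe();print(o["position"],o["tool_rot"])
a=im[100:280,80:380,::-1]; cv2.imwrite("pics/w13z.png",cv2.resize(a,None,fx=2.6,fy=2.6,interpolation=cv2.INTER_CUBIC))
```

```text
[0.53876906 0.00749957 0.17162094] [3.08679788e+00 5.30099385e-04 4.55852085e-01]
```

View pics/w13.png

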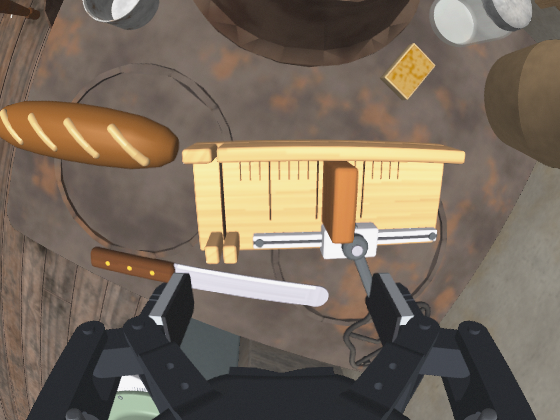

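View pics/w13z.png

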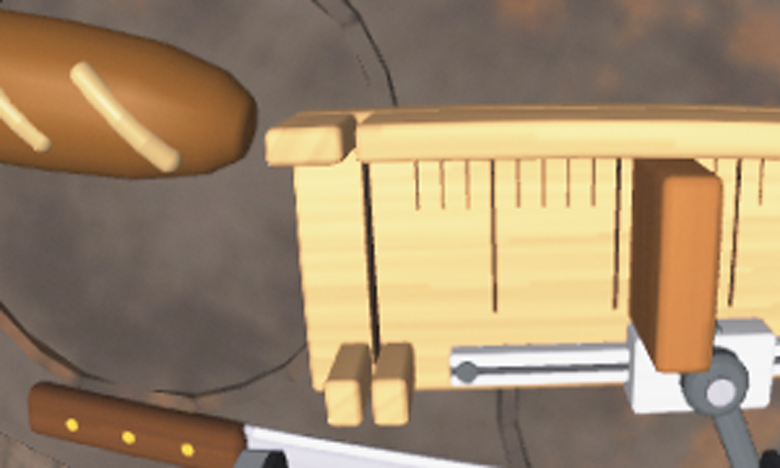

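Run:
```python
import cv2
a=cv2.imread("pics/w13.png")[155:245,300:375]; cv2.imwrite("pics/w13y.png",cv2.resize(a,None,fx=6.6,fy=6.6,interpolation=cv2.INTER_CUBIC))
```

```text
(no output)
```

View pics/w13y.png

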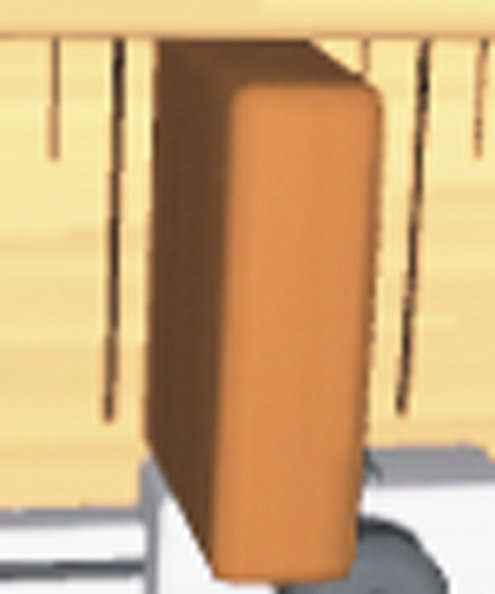

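drive_tool([
  [100, 0.015, -0.028, 0, 0],
  [100, 0.014, -0.0265, 0, 0],
  [100, 0, 0, -0.045, 0],
  [100, 0, 0, -0.045, 0],
  [100, 0, 0, -0.035, 0],
  [100, 0, 0, -0.008, 0],
  [100, 0, 0, 0, 0],
])

```text
clock: 11.1
position: [0.5697, -0.0548, 0.0339]
tool_rot: [3.083, -0.0, 0.452]
force: [0.3, 0.1, 1.2]
grip_width: 0.0853
```

drive_tool([
  [100, -0.002, 0.0075, 0.003, 0.01],
  [100, 0, 0, 0, 0],
  [60, 0, 0, 0, 0],
  [15, 0, 0, 0, 0],
  [15, 0, 0, 0, 0],
  [15, 0, 0, 0, 0],
  [15, 0, 0, 0, 0],
  [15, 0, 0, 0, 0],
  [15, 0, 0, 0, 0],
], newtons=40)

```text
clock: 12.0
position: [0.571, -0.0467, 0.0435]
tool_rot: [3.08, -0.008, 0.463]
force: [-0.7, 0.5, 1.1]
grip_width: 0.0203
```

drive_tool([
  [15, -0.0033, 0.0065, 0, 0],
  [15, 0, 0, 0, 0],
  [15, 0, 0, 0, 0],
])

```text
clock: 12.3
position: [0.568, -0.0407, 0.0435]
tool_rot: [3.079, -0.008, 0.462]
force: [1.7, -1.9, -0.1]
grip_width: 0.0203
```

Run:
```python
from h import *
o=bot.observe();p=o["position"];print(p,-.447*p[0]+.894*p[1],o["force"])
```

```text
[ 0.5679785  -0.04068726  0.04352214] -0.2902608001564791 [ 1.72276152 -1.93443293 -0.08676476]
```

drive_tool([
  [30, 0, 0, 0, 0],
  [70, 0, 0, 0, 0],
  [100, 0, 0, 0, 0],
  [100, 0, 0, 0.035, 0],
  [100, 0, 0, 0.045, 0],
  [100, -0.015, 0.03, 0.045, 0],
  [100, -0.015, 0.03, 0.01, 0],
  [100, 0, 0, 0, 0],
])

```text
clock: 13.1
position: [0.5377, 0.0164, 0.1774]
tool_rot: [3.081, -0.006, 0.459]
force: [0.9, 0.4, -0.7]
grip_width: 0.0855
```

Run:
```python
from h import *
import cv2
im=bot.grab_frame("wrist"); cv2.imwrite("pics/w14.png",im[:,:,::-1]); o=bot.observe();print(o["position"],o["tool_rot"])
a=im[155:245,300:375,::-1]; cv2.imwrite("pics/w14y.png",cv2.resize(a,None,fx=6.6,fy=6.6,interpolation=cv2.INTER_CUBIC))
```

```text
[0.53842971 0.01446171 0.17715571] [ 3.0797545  -0.00642805  0.45793231]
```

View pics/w14y.png

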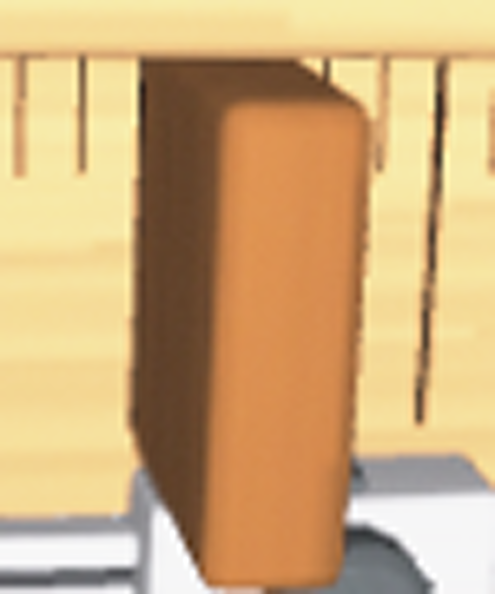

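View pics/w14.png

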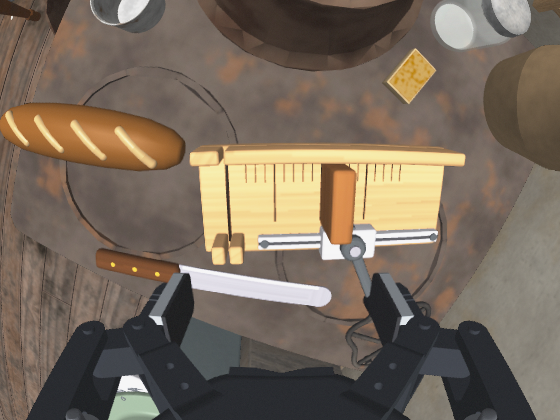

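Run:
```python
from h import *
i=bot.camera_info("wrist")
print(onz("wrist",(347,246),.063,i))
```

```text
[ 0.52371777 -0.07616035  0.063     ]
```

drive_tool([
  [100, -0.012, -0.031, 0, 0.115],
  [100, -0.012, -0.031, 0, 0.115],
  [100, -0.012, -0.031, 0, 0.115],
  [100, -0.012, -0.031, 0, 0.115],
  [100, -0.012, -0.03, 0, 0],
  [100, 0, 0, 0, 0],
])

```text
clock: 13.75
position: [0.4751, -0.1474, 0.1747]
tool_rot: [3.081, -0.004, 0.936]
force: [-0.6, 0.8, -0.5]
grip_width: 0.0858
```

Run:
```python
from h import *
import cv2
i=bot.camera_info("wrist");im=bot.grab_frame("wrist"); cv2.imwrite("pics/w15.png",im[:,:,::-1]); o=bot.observe();p=o["position"];print(p,o["tool_rot"])
print(proj("wrist",[.521,-.0855,.063],i),proj("wrist",[.478,-.142,.094],i),proj("wrist",[p[0],p[1],.094],i))
```

```text
[ 0.4759422  -0.14563197  0.17470571] [ 3.08116127 -0.00466979  0.93744765]
[273.19830793 113.03064527] [273.5968384  199.87292496] [274.21998546 204.61790229]
```

View pics/w15.png

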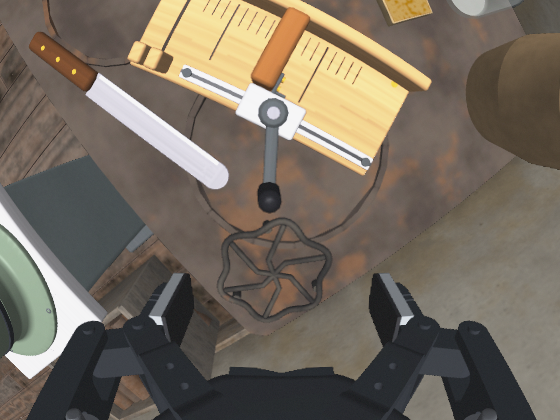

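drive_tool([
  [70, 0.001, 0.003, -0.045, 0],
  [60, 0, 0, -0.045, 0],
  [60, 0, 0, -0.04, 0],
  [40, 0, 0, -0.008, 0],
  [40, 0, 0, 0, 0],
  [40, 0, 0, 0, 0],
])

```text
clock: 14.4
position: [0.4798, -0.1414, 0.0338]
tool_rot: [3.078, -0.007, 0.936]
force: [0.2, -0.2, -0.1]
grip_width: 0.034
```

Run:
```python
from h import *
import cv2
i=bot.camera_info("wrist");im=bot.grab_frame("wrist"); cv2.imwrite("pics/w16.png",im[:,:,::-1]); o=bot.observe();p=o["position"];print(p,o["tool_rot"],o["force"])
```

```text
[ 0.48006726 -0.14146773  0.03416062] [ 3.07757679 -0.00761762  0.93627078] [ 0.32845822 -0.13767487  0.47604297]
```

View pics/w16.png

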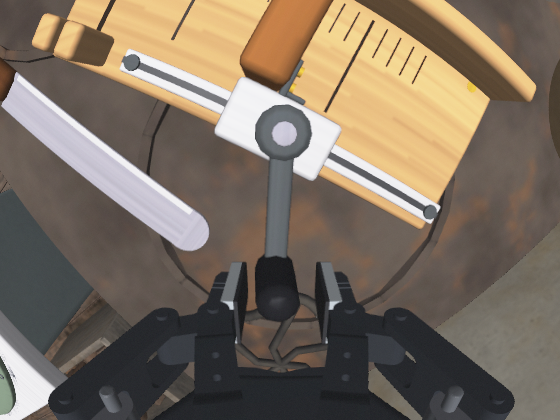

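drive_tool([
  [40, 0.0085, -0.0054, -0.001, 0.14],
  [40, 0.0092, -0.0041, -0.001, 0.14],
  [40, 0.0097, -0.0028, 0, 0.14],
  [40, 0.01, -0.0014, 0, 0.14],
  [40, 0, 0, 0, 0],
])

```text
clock: 14.95
position: [0.5215, -0.1568, 0.0406]
tool_rot: [3.069, -0.004, 1.517]
force: [-0.3, 0.4, -0.3]
grip_width: 0.0341
```

Run:
```python
from h import *
import cv2
i=bot.camera_info("wrist");im=bot.grab_frame("wrist"); cv2.imwrite("pics/w17.png",im[:,:,::-1]); o=bot.observe();p=o["position"];print(p,o["tool_rot"],o["force"]); d=p[:2]-[.521,-.0855]; print(np.hypot(*d),np.arctan2(d[1],d[0]))
```

```text
[ 0.52098079 -0.15664231  0.04055821] [ 3.0692262  -0.00459145  1.51152349] [ 0.1484061  0.2873176 -0.1693434]
0.0711423121451681 -1.5710663228107513
```

View pics/w17.png

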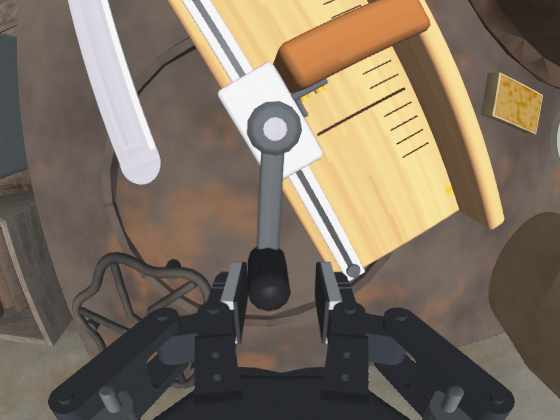

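drive_tool([
  [40, 0.0101, 0.0007, -0.003, 0.14],
  [40, 0.0099, 0.0021, -0.003, 0.14],
  [40, 0.0095, 0.0035, -0.001, 0.14],
  [40, 0, 0, 0, 0],
])

```text
clock: 15.4
position: [0.5499, -0.1508, 0.0371]
tool_rot: [3.069, -0.001, 1.927]
force: [-0.4, -0.3, 0.2]
grip_width: 0.0345
```

Run:
```python
from h import *
import cv2
i=bot.camera_info("wrist");im=bot.grab_frame("wrist"); cv2.imwrite("pics/w18.png",im[:,:,::-1]); o=bot.observe();p=o["position"];print(p,o["tool_rot"],o["force"]); d=p[:2]-[.521,-.0855]; print(np.hypot(*d),np.arctan2(d[1],d[0]))
```

```text
[ 0.54932091 -0.15087635  0.03707599] [ 3.06942260e+00 -1.03040842e-03  1.92227049e+00] [-0.53909517  0.21984018  0.61611699]
0.07124704030071133 -1.1620023064405092
```

View pics/w18.png

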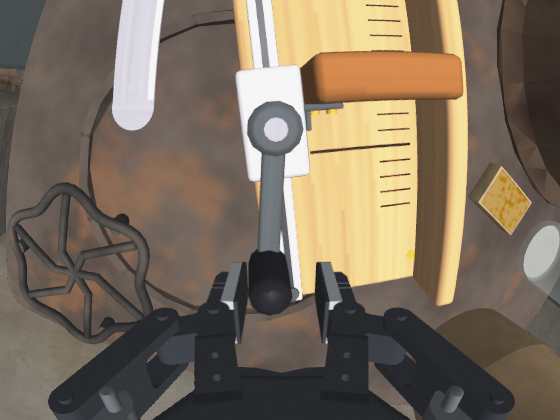

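drive_tool([
  [40, 0.0045, 0.0022, 0, 0.06],
  [40, 0.0036, 0.0018, 0, 0.05],
  [40, 0, 0, 0, 0],
])

```text
clock: 15.75
position: [0.5551, -0.1473, 0.0381]
tool_rot: [3.072, -0.0, 2.015]
force: [-0.8, -0.3, 0.1]
grip_width: 0.0341
```

drive_tool([
  [40, 0.0027, 0.0014, 0, 0],
  [40, 0, 0, 0, 0],
])

```text
clock: 15.95
position: [0.557, -0.1461, 0.0385]
tool_rot: [3.073, 0.0, 2.006]
force: [-0.8, 1.2, -0.3]
grip_width: 0.0341
```

Run:
```python
from h import *
import cv2
i=bot.camera_info("wrist");im=bot.grab_frame("wrist"); cv2.imwrite("pics/w19.png",im[:,:,::-1]); o=bot.observe();p=o["position"];print(p,o["tool_rot"],o["force"]); d=p[:2]-[.521,-.0855]; print(np.hypot(*d),np.arctan2(d[1],d[0]))
```

```text
[ 0.5569854  -0.14613002  0.03853985] [3.07248304e+00 4.34729093e-04 2.00683286e+00] [ 0.22414372 -0.45569579 -0.31020522]
0.07050495341913707 -1.0351519157573477
```

View pics/w19.png

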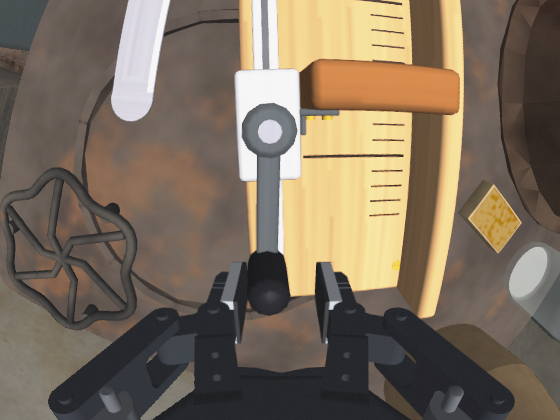

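drive_tool([
  [40, 0.0036, 0.0018, 0, 0.03],
  [40, 0, 0, 0, 0],
])

```text
clock: 16.2
position: [0.5605, -0.1442, 0.0386]
tool_rot: [3.073, 0.001, 2.037]
force: [-1.0, -0.5, -0.5]
grip_width: 0.0341
```

drive_tool([
  [40, 0.0036, 0.0018, 0, 0],
  [40, 0, 0, 0, 0],
])

```text
clock: 16.4
position: [0.561, -0.1442, 0.0379]
tool_rot: [3.08, -0.001, 2.035]
force: [-3.3, -1.3, 2.7]
grip_width: 0.0345
```

drive_tool([
  [40, 0.0027, 0.0014, 0, 0],
  [40, 0, 0, 0, 0],
])

```text
clock: 16.6
position: [0.5607, -0.1444, 0.0373]
tool_rot: [3.086, -0.002, 2.032]
force: [-1.5, -1.5, 1.4]
grip_width: 0.0343
```

drive_tool([
  [40, 0.0072, 0.0036, 0, 0],
])

```text
clock: 16.7
position: [0.563, -0.1437, 0.0364]
tool_rot: [3.096, -0.003, 2.029]
force: [-48.3, -22.9, 29.4]
grip_width: 0.0342
```

Run:
```python
from h import *
import cv2
i=bot.camera_info("wrist");im=bot.grab_frame("wrist"); cv2.imwrite("pics/w20.png",im[:,:,::-1]); o=bot.observe();p=o["position"];print(p,o["tool_rot"],o["force"]);
```

```text
[ 0.56224745 -0.14409824  0.03618792] [ 3.09868451 -0.00367445  2.028704  ] [-35.48348893 -13.65076505  27.74018675]
```

View pics/w20.png

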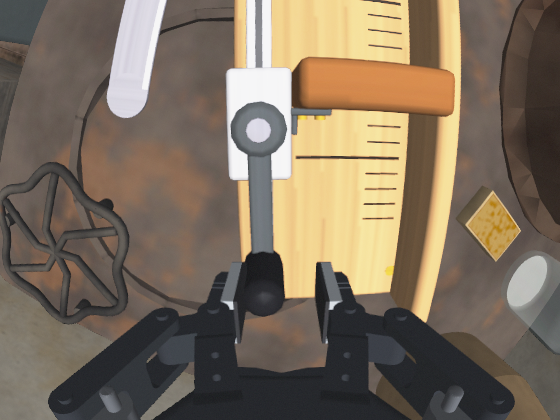

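drive_tool([
  [40, -0.004, -0.002, 0, 0],
  [40, -0.002, -0.001, 0, 0],
  [50, 0, 0, 0, 0],
  [50, 0, 0, 0.03, 0],
  [60, 0, 0, 0.045, 0],
  [60, 0, 0, 0.045, 0],
  [100, 0, 0, 0.02, 0],
  [100, -0.015, 0.03, 0, 0],
  [100, -0.015, 0.03, 0, 0],
  [100, 0, 0, 0, 0],
])

```text
clock: 17.75
position: [0.5278, -0.0825, 0.1827]
tool_rot: [3.092, -0.004, 2.028]
force: [1.1, -0.6, 0.0]
grip_width: 0.0853
```

Run:
```python
from h import *
import cv2
i=bot.camera_info("wrist");im=bot.grab_frame("wrist"); cv2.imwrite("pics/w21.png",im[:,:,::-1]); o=bot.observe();p=o["position"];print(p,o["tool_rot"],o["force"]);
```

```text
[ 0.52858452 -0.08424856  0.1826898 ] [ 3.09226852 -0.00360972  2.02660063] [ 0.13924243 -0.59346084  0.52717392]
```

View pics/w21.png

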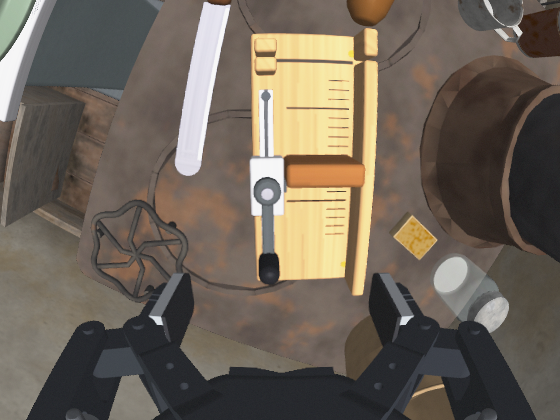

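Run:
```python
from h import *
import cv2
i=bot.camera_info("wrist")
b=onz("wrist",(266.5,190),.063,i);k=onz("wrist",(269,269),.094,i); d=k-b; print(b,k,np.hypot(*d[:2]),"lever angle",-np.arctan2(d[1],d[0])-(np.pi/2-.462))
a=cv2.imread("pics/w21.png")[70:290,230:390]; cv2.imwrite("pics/w21z.png",cv2.resize(a,None,fx=2.7,fy=2.7,interpolation=cv2.INTER_CUBIC))
for t in("lever_knob",):
  for d in bot.masks_of("wrist",t): r,c=np.nonzero(d["mask"]); print(d["conf"],r.min(),r.max(),c.min(),c.max(),[ (R,c[r==R].mean().round(1)) for R in range(r.min(),r.max(),12)])
```

```text
[ 0.5201195  -0.08369353  0.063     ] [ 0.55090212 -0.14401035  0.094     ] 0.06771770739906188 lever angle -0.009892492881563575
0.67 177 284 254 280 [(177, np.float64(266.5)), (189, np.float64(267.0)), (201, np.float64(266.0)), (213, np.float64(266.0)), (225, np.float64(267.5)), (237, np.float64(268.0)), (249, np.float64(268.0)), (261, np.float64(268.5)), (273, np.float64(269.0))]
0.38 155 283 250 364 [(155, np.float64(318.6)), (167, np.float64(307.0)), (179, np.float64(306.5)), (191, np.float64(268.5)), (203, np.float64(267.0)), (215, np.float64(267.0)), (227, np.float64(267.5)), (239, np.float64(267.5)), (251, np.float64(268.0)), (263, np.float64(268.5)), (275, np.float64(269.0))]
```

View pics/w21z.png

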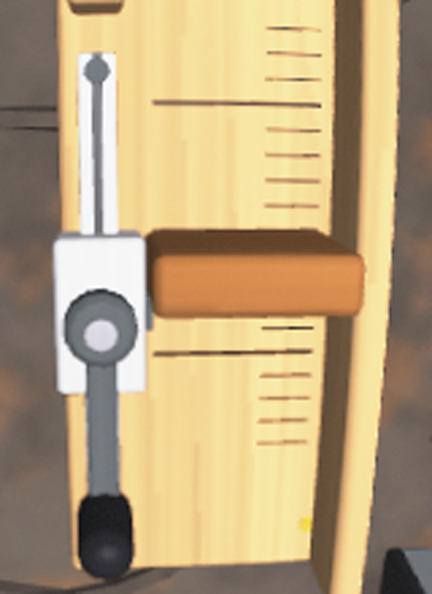

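drive_tool([
  [100, -0.02, 0.04, 0, 0],
  [100, -0.015, 0.03, 0, 0],
  [100, 0, 0, 0, 0],
  [100, 0, 0, 0, 0],
])

```text
clock: 18.25
position: [0.4952, -0.0158, 0.182]
tool_rot: [3.091, -0.004, 2.021]
force: [0.9, 0.1, 0.5]
grip_width: 0.0857
```

Run:
```python
from h import *
import cv2
im=bot.grab_frame("wrist"); cv2.imwrite("pics/w22.png",im[:,:,::-1])
a=im[150:330,220:380,::-1]; cv2.imwrite("pics/w22z.png",cv2.resize(a,None,fx=3.3,fy=3.3,interpolation=cv2.INTER_CUBIC))
print(bot.observe()["position"])
```

```text
[ 0.49522568 -0.01571076  0.18194459]
```

View pics/w22z.png

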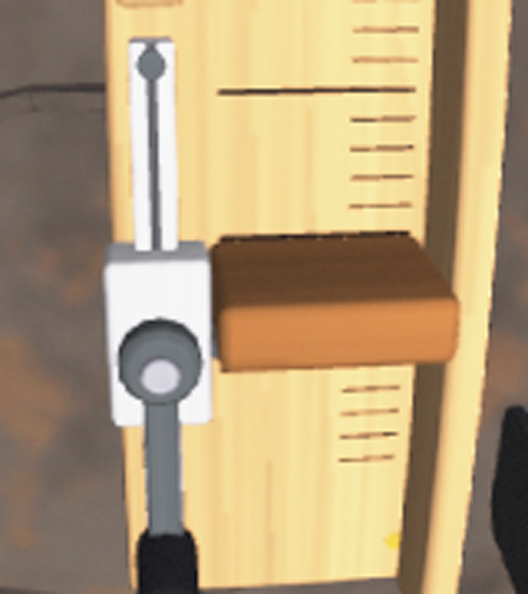

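The full 10 cm line shows at (220–300, 222), right along the foot of the face. The lever lies along the rail and the gripper is clear of everything.

Run:
```python
from workcell import bot
print(bot.job_done(), bot.observe()["clock"])
```

```text
the job is handed in; nothing more can be done
the job is handed in; nothing more can be done
```

The guide is set: the stop stands on the 10 cm line and the clamp lever is swung fully back. I handed the job in at about 18.3 s. I swung the lever out about 1.1–1.2 rad, pinched the stop and slid it to the line in two grips with a camera check between them. I then swung the lever back against its end and backed the gripper away.

**Last checks (wrist camera):**
- **Stop:** the 10 cm line shows right along the foot of the stop's face. By the tick spacing the face is on the line or at most about 1 mm short of it.
- **Lever:** its measured angle is about -0.01 rad, in line with the rail, so it is locked. I did not test the clamp with a push.
- **Loose things:** I saw no contact with the bread, the knife or anything else, but I did not measure their positions again.

**What failed or disagreed:**
- **Missed first swing:** my first pass at the lever went over the knob without touching it. The fingertips sit about 25–30 mm above the tool point when partly open, so I repeated the pass lower.
- **Scene camera:** partway through the slide it read the stop about 4 mm farther from the slot than the wrist camera did. I relied on the wrist camera's close views.
- **Force at the lever's end:** the final push pressed a finger on the knob with about 60 N for a moment. That is under the 120 N wrist limit. I took the 40 N limit to cover the arm and gripper body, not the fingers.

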